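# Tamp the training puck level and hold it half way down

### The job

Take the larger of the two coffee tampers by its knob, slide it straight out of its sloping slotted dock, and set it level into the basket of the portafilter on the tamping stand, flat on the sprung training puck. Press gently until the puck is about half way down its travel (never down to its stop), and finish while holding it there: still gripping the knob, tamper upright, puck half way down. Leave the smaller tamper and everything else on the counter where it is.

Things in the scene. Friction and masses are not known exactly. Their poses are not given: they have to be found in the camera images.
- tamper: Larger tamper, about 0.3 kg, loose, in its dock, leaning as the deck does. Steel base 56 mm across, 20 mm thick; steel neck 18 mm across from 20 to 46 mm height; cylindrical black knob 36 mm across from 46 to 92 mm height, edges eased. Origin: centre of the base's flat underside; z runs up its axis. Which of the two dock places it has is drawn at random.
- dock_seat (a point): Where the tamper's underside centre rests: middle of the deck of its fixed dock, 26 mm above the table. Axes of the dock: z straight up, x level, open end to -x (roughly to the robot). The rubber deck (100 by 92 mm) is turned 0.175 rad (10 degrees) about y: it rises towards -x, and the tamper on it leans 10 degrees towards +x. Side walls 80 mm apart; two pins stop the base behind.
- dock_roof (a point): Middle of the slot in the front (-x) edge of the dock's steel roof, at its upper face; axes as dock_seat. The roof is parallel to the deck, 26 to 31 mm above it (6 mm over the tamper's base), with a 28 mm slot along x for the neck: the tamper cannot be lifted out, only slid to -x along the slope. The base is clear of the roof after 65 mm of sliding.
- small_tamper: The smaller tamper, of the same build and materials (base 44 mm across, knob 28 mm across, 80 mm tall), in a like dock of its own, the centres of the docks at least 130 mm apart. Origin: centre of its underside. Leave it.
- basket_mouth (a point): Centre of the basket's rim on the tamping stand, 76 mm above the table; fixed, level, z up. Steel cup 61 mm across inside, widening to 67 mm over its top 6 mm, 75 mm outside. The black handle runs to -x, to 171 mm out, axis 55 mm above the table, 26 mm thick. Foot 130 by 120 mm. (Another portafilter, its basket empty, lies on a mat at the back, without a stand.)
- puck_top (a point): Centre of the upper face (marked with a dark dot and a 45 mm ring) of the aluminium training puck, 58 mm across, inside that basket. 6 mm below the rim at rest, and it sinks with the puck. z up.
- puck (a joint): How far the puck is pressed down, in m: 0 at rest, 0.012 at its stop; half way is 0.006. A spring resists: about 3 N to start and 1.2 N more for each mm, so about 10 N half way and 17 N at the stop. The tamper's own weight (2.4 to 3.8 N) hardly moves it.
- tamper_grip (a point): Point on the axis of the larger tamper, 70 mm above its underside: the middle of the knob, where to grip.
- cup: White espresso cup, 68 mm wide, 60 mm tall, loose, standing between the docks and the stand. Origin: centre of its underside. Leave it.
- pitcher: Steel milk pitcher, 80 mm wide, 105 mm tall, loose, at the back. Origin: centre of its underside. Leave it.
- leveller: Dark steel levelling disc, 58 mm wide, 32 mm tall, no knob, loose, behind the stand. Origin: centre of its underside. Leave it.
- brush: Brush with a wooden handle, 160 mm long, lying in front of the robot. Origin: the middle of its underside. Leave it.
Not all that is in view belongs to the job. What is shaped like the tamper but green or pink is not meant. Leave any orange look-alike of the part that bears dock_seat alone.

How it is judged (in metres and radians):
On the way:
1. the larger tamper has been slid clear of its dock (horizontal distance between tamper and dock_seat above 0.07 m and contact force between the fingers and tamper above 1 N), for 0.1 s.
At the end, for the whole second after the job is handed in: The larger tamper stands in the basket flat on the puck (centred within 4.5 mm, upright within 0.07 rad), pressing it 3.5 to 8.5 mm down with 5 to 18 N, knob still gripped (TCP within 30 mm of its middle); the small tamper and other things within 25 mm of their starts (value of joint puck between 0.0035 and 0.0085 m and contact force between tamper and puck between 5 and 18 N and horizontal distance between tamper and puck_top below 0.0045 m and z of tamper in the frame of puck_top between -0.003 and 0.003 m and angle between tamper's own z axis and vertical below 0.07 rad and contact force between the fingers and tamper above 1 N and distance between the grasp point and tamper_grip below 0.03 m and distance of each of small_tamper, cup, pitcher, leveller, brush from where it was at the start of the episode below 0.025 m); the arm keeps its last pose, push and grip.
It fails at once if the puck is driven down to its stop (value of joint puck above 0.0115 m).
It fails at once if the smaller tamper or another thing on the counter is disturbed (distance of any of small_tamper, cup, pitcher, leveller, brush from where it was at the start of the episode above 0.025 m).
It also fails if it takes over 48 s, if anything falls off the work surface, if the arm or the gripper's body presses on something with over 40 N, if the wrist force passes 120 N, or if a joint passes its speed limit or range.

### The arm

A 7-joint arm with a two-finger parallel gripper is mounted at the origin on the work surface. World frame = base frame: x ahead of the robot, y to its left, z up, the work surface at z = 0. Lengths are in m, angles in degrees, forces in N, time in s.
With the tool pointing down it reaches from about 0.425 to 0.875 m from the base axis. Payload 8.4 kg.
Tool frame: the origin (TCP) lies between the finger pads, 19 mm behind the fingertips; this is the grasp point; z points along the fingers, y is the line along which they close (so a half turn about z gives the same grasp; the last joint's range is limited). The gripper opens to 87 mm and grips with 3 to 60 N. Pads are 19 mm wide; open, the fingers measure 117 mm over their backs; the gripper's body (75 mm by 190 mm) begins 51 mm behind the grasp point.
Start: joints at [-71.345, 19.091, 2.286, 83.961, -0.768, 76.965, -3.352], TCP at [0.268, 0.592, 0.241] pointing down, gripper open.
Joint ranges: [-147.57, 147.57], [-21.85, 119.76], [-74.77, 79.35], [14.55, 137.4], [-85.83, 265.84], [4.83, 119.75], [-152.11, 152.11]. Speed limits (degrees/s): [127.2, 127.2, 159.86, 159.86, 180, 180, 180].

### API

Orientations are given as a 3x3 rotation matrix whose columns are the frame's x, y, z axes.
In Python, from workcell import arm, effector, planner, imaging, workorder gives the robot as it stands. Calls block until the motion is done:
- arm.move_pose(position, orientation): joint-space move of the TCP to a pose.
- arm.servo_line(position, attitude=None, rate=0.15): straight line of the TCP; attitude=None keeps the orientation; rate is the mean speed in m/s.
- arm.movej(angles): joint-space move.
- effector.let_go() and effector.close(grasp_force=None): open the fingers fully, or close them until they stop; grasp_force is the grip in N (None keeps the last).
- arm.wait(seconds).
- planner.inverse_kinematics(position, orientation): joint angles nearest the present ones, or None.
- imaging.read_camera(name): name is "scene" or "side" or "wrist"; returns a dict with "img" (480x640x3 uint8, red, green, blue), "depth" (480x640 float32, m along the optical axis (not along the pixel's ray), 0 where there is no reading), "vfov" (degrees; the focal length in pixels is half the picture's height over the tangent of half this angle, whatever the lens; pixels are square), "cx", "cy" (the principal point, pixels), "dist" ([k1, k2, p1, p2, k3] as OpenCV has them; the pictures are not rectified), "position" and "orientation" of the camera in the world. Camera axes: x right, y up, looking along -z (the intrinsics and any distortion apply to the point x, -y, -z); pixel columns grow to the right and rows downward; lengths in m; the calibration is good to about 2 mm. A picture is of the moment at which its call begins.
A pose or a line that the arm cannot do raises arm.Unreachable and nothing moves.
- workorder.job_done(): hands the job in; it is judged then, once.
Readings, each from a call of its own:
- arm.current_t(): time.
- arm.current_joint_pos(): joint angles.
- arm.current_qd(): joint speeds.
- arm.current_joint_torque(): joint torques, N m.
- arm.current_eef_pos(): TCP position.
- arm.current_tool_rot(): TCP orientation.
- arm.current_contact_force(): force on the tool from outside, world axes, zero at the start.
- arm.current_torque(): the same for the moment, N m.
- arm.current_grip_width(): finger opening in m.
- arm.current_finger_force(): force on a finger pad.
Only numpy, scipy, OpenCV 4.12 (cv2) and the standard library are available. Lean on these libraries where they do the work, as an engineer would, in place of code of your own. Each camera call takes 0.05 s, during which the arm holds its last target. There are 200 camera calls.

## Working session

There is one attempt and no reset: what is moved stays moved. The work goes in short steps, each a Python script; the robot and the scene stay as the last script left them, time stands still between calls to the robot, and variables do not carry over. Pictures are saved under pics/ and viewed, at most 10 in all, crops included, and the job is handed in when it is done.

```bash
mkdir -p pics; ls
cat > h.py <<'E'
import numpy as np, cv2
from workcell import arm, effector, planner, imaging, workorder
def cam(n):
    c=imaging.read_camera(n); H=c['img'].shape[0]
    f=H/2/np.tan(np.radians(c['vfov'])/2)
    c['K']=np.array([[f,0,c['cx']],[0,f,c['cy']],[0,0,1.]]); c['D']=np.array(c['dist'],float)
    c['p']=np.array(c['position']); c['R']=np.array(c['orientation'])@np.diag([1,-1,-1.])
    return c
def rays(c,uv):
    q=cv2.undistortPoints(np.array(uv,float).reshape(-1,1,2),c['K'],c['D']).reshape(-1,2)
    return np.c_[q,np.ones(len(q))]@c['R'].T
def onz(c,uv,z):
    d=rays(c,uv); return c['p']+d*((z-c['p'][2])/d[:,2])[:,None]
def bydepth(c,uv):
    uv=np.array(uv).reshape(-1,2).astype(int); return c['p']+rays(c,uv)*c['depth'][uv[:,1],uv[:,0]][:,None]
def proj(c,P):
    return cv2.projectPoints(np.array(P,float).reshape(-1,1,3),cv2.Rodrigues(c['R'].T)[0],-c['R'].T@c['p'],c['K'],c['D'])[0].reshape(-1,2)
def save(c,n): cv2.imwrite('pics/'+n+'.png',c['img'][:,:,::-1])
E
python3 - <<'E'
from h import *
import pickle
for n in('scene','side','wrist'):
    c=cam(n); save(c,n+'0'); pickle.dump(c,open(n+'.pkl','wb')); print(n,c['p'].round(3),c['R'].round(2).tolist(),c['D'],c['vfov'],(c['depth']>0).mean())
E
```

```text
pics
scene [1.428 0.476 0.813] [[-0.4, 0.56, -0.72], [0.91, 0.24, -0.32], [-0.01, -0.79, -0.61]] [0.03183053 0.         0.         0.         0.        ] 49.12037215744156 0.9948567708333333
side [0.472 0.881 0.65 ] [[-0.99, -0.07, 0.11], [-0.13, 0.58, -0.8], [-0.01, -0.81, -0.58]] [-0.01745558  0.          0.          0.          0.        ] 57.06331132411178 0.9961783854166667
wrist [0.192 0.627 0.383] [[0.41, 0.87, 0.28], [0.91, -0.39, -0.13], [-0.0, 0.3, -0.95]] [0.01061051 0.         0.         0.         0.        ] 62.589024595949866 0.995927734375
```

View pics/scene0.png

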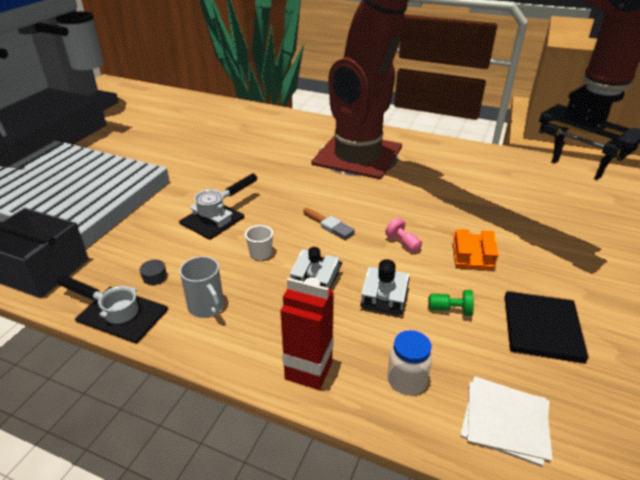

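View pics/side0.png

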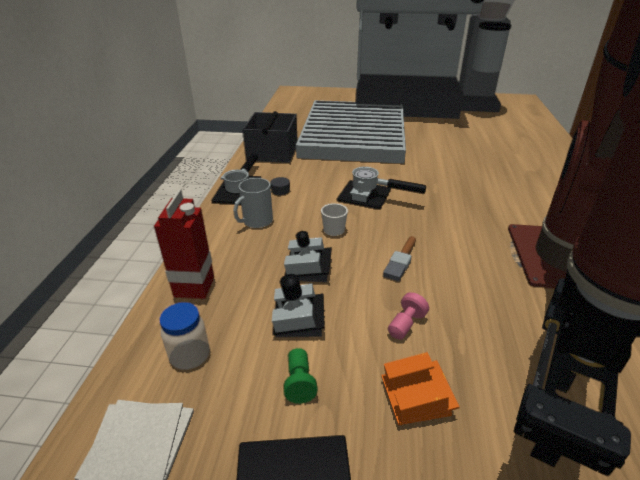

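The larger tamper's knob is at scene (387,270) and side (291,288). The small one is at scene (314,254). The stand is at scene (210,205) and side (365,182). Now I'll get rough positions from depth.

```bash
cat > m0.py <<'E'
from h import *
import pickle
for n,pts in(('scene',dict(knob=(387,267),small=(314,252),bask=(210,199),cup=(259,232),pitch=(203,270),carton=(308,290))),('side',dict(knob=(291,283),small=(302,237),bask=(366,176),cup=(334,210)))):
    c=pickle.load(open(n+'.pkl','rb'))
    for k,v in pts.items(): print(n,k,bydepth(c,v).round(3))
    # clouds around
    v,u=np.mgrid[0:480,0:640]; uv=np.c_[u.ravel(),v.ravel()]
    P=bydepth(c,uv)
    np.save(n+'_P.npy',P.reshape(480,640,3))
# top view height map from both clouds around the docks
P=np.vstack([np.load(n+'_P.npy').reshape(-1,3) for n in('scene','side')])
C=np.vstack([pickle.load(open(n+'.pkl','rb'))['img'].reshape(-1,3) for n in('scene','side')])
m=(P[:,0]>.35)&(P[:,0]<.95)&(P[:,1]>-.3)&(P[:,1]<.5)&(P[:,2]>-.01)&(P[:,2]<.25)
P,C=P[m],C[m]; o=np.argsort(P[:,2]); P,C=P[o],C[o]
im=np.zeros((600,800,3),np.uint8)
for p,cc in zip(P,C):
    u=int((.5-p[1])*1000); v=int((.95-p[0])*1000); cv2.circle(im,(u,v),2,cc[::-1].tolist(),-1)
cv2.imwrite('pics/top.png',im)
E
python3 m0.py
```

```text
scene knob [[0.626 0.284 0.118]]
scene small [[0.626 0.122 0.105]]
scene bask [[ 0.491 -0.23   0.068]]
scene cup [[ 0.539 -0.063  0.044]]
scene pitch [[ 0.737 -0.091  0.069]]
scene carton [[0.845 0.208 0.214]]
side knob [[0.603 0.289 0.114]]
side small [[0.61  0.127 0.101]]
side bask [[ 0.487 -0.227  0.07 ]]
side cup [[ 0.561 -0.079  0.044]]
```

View pics/top.png

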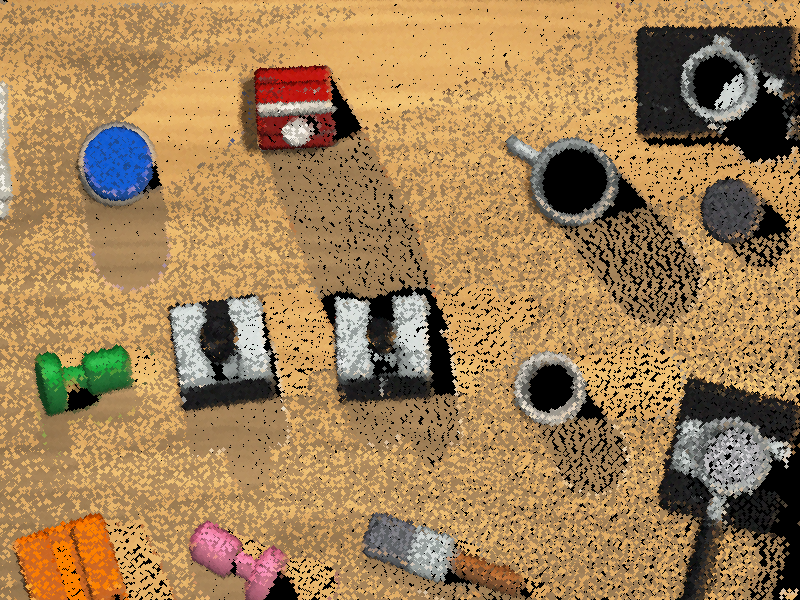

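Heightmap from depth: the large dock is centred near (222,350), i.e. x≈0.60, y≈0.28, with the slot opening down the picture (-x). The stand is near (735,455), i.e. x≈0.495, y≈-0.235. Next I'll take close wrist views of both, starting with the stand and then the dock.

Run:
```python
from h import *
import pickle
from scipy.spatial.transform import Rotation as Ro
R0=np.array(arm.current_tool_rot()); print(R0.round(2).tolist(),arm.current_t())
yaw=np.degrees(np.arctan2(R0[1,0],R0[0,0])); 
c=pickle.load(open('wrist.pkl','rb')); print('cam in tool',(R0.T@(c['p']-arm.current_eef_pos())).round(4))
f=c['R'][:,2]; a=np.degrees(np.arctan2(f[1],f[0])); print('cam fwd az',a)
Rz=lambda d:Ro.from_euler('z',d,degrees=True).as_matrix()
R=Rz(-a)@R0
for n,p in(('wb',[.49,-.235,.30]),('wb2',[.45,-.20,.30]),('wd',[.56,.28,.30]),('wd2',[.50,.25,.30])):
    try:
        arm.move_pose(p,R); arm.wait(.3); c=cam('wrist'); c['tcp']=(np.array(arm.current_eef_pos()),np.array(arm.current_tool_rot()))
        pickle.dump(c,open(n+'.pkl','wb')); save(c,n); print(n,arm.current_t(),arm.current_eef_pos(),np.round(arm.current_joint_pos(),1))
    except arm.Unreachable as e: print(n,'unreach',e)
a=np.hstack([cv2.resize(cv2.imread(f'pics/{n}.png'),(400,300)) for n in('wb','wd')])
b=np.hstack([cv2.resize(cv2.imread(f'pics/{n}.png'),(400,300)) for n in('wb2','wd2')])
cv2.imwrite('pics/w4.png',np.vstack([a,b]))
```

```text
[[-0.91, 0.41, -0.0], [0.41, 0.91, -0.0], [-0.0, -0.0, -1.0]] 0.15
cam in tool [ 0.0833  0.0002 -0.1429]
cam fwd az -24.53640537171853
wb 3.5083 [ 0.49006187 -0.23486621  0.2999684 ] [-44.9  10.8  75.6  96.2 -10.6  81.2 122.3]
wb2 4.45 [ 0.45003254 -0.20036297  0.29993525] [-55.1 -11.3  67.1 102.3  10.7  82.3 100.2]
wd 6.5917 [0.56005681 0.27974703 0.3001881 ] [-56.3  16.3  32.6  83.6  -8.7  82.6  66.6]
wd2 7.3167 [0.50041071 0.25013484 0.29966669] [-60.4   7.2  32.5  93.   -3.8  81.   62.7]
```

View pics/w4.png

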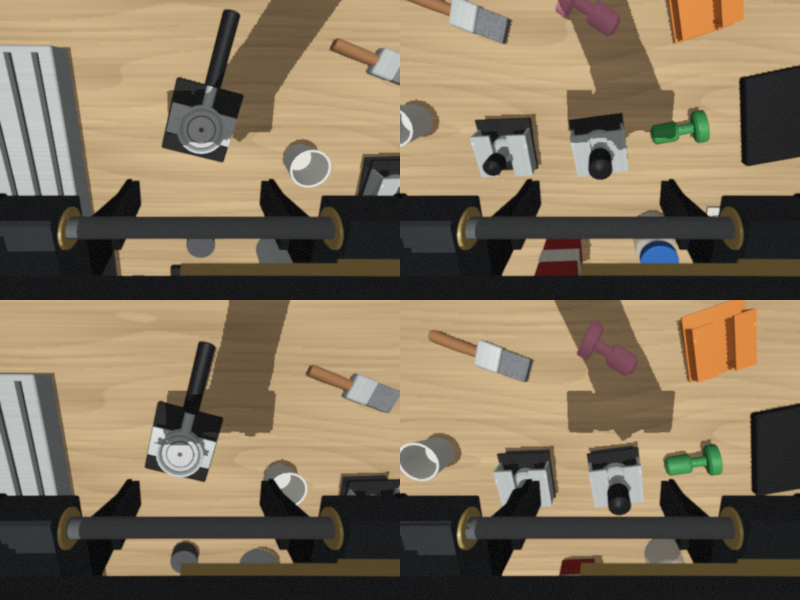

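The wrist views show the stand's puck dot at wb (201,129) in the half-scale mosaic, and the larger tamper's knob at wd (600,163), between its roof plates. Now I'll measure precisely: rim and dot for the basket, roof plane and outline for the dock, and the knob itself.

```bash
cat > m1.py <<'E'
from h import *
import pickle
from scipy.optimize import least_squares
v,u=np.mgrid[0:480,0:640]; UV=np.c_[u.ravel(),v.ravel()]
L={}
for n in('wb','wb2','wd','wd2','scene','side'):
    c=pickle.load(open(n+'.pkl','rb')); L[n]=(c,bydepth(c,UV).reshape(480,640,3),c['img'].astype(int))
circ=lambda q,r:least_squares(lambda a:np.hypot(*(q-a[:2]).T)-(r or a[2]),[*q.mean(0),.03],loss='soft_l1',f_scale=.001)
b0=np.array([.492,-.235])
for n in('wb','wb2','scene','side'):
    c,P,I=L[n]; d=np.hypot(*(P[...,:2]-b0).transpose(2,0,1))
    m=(d<.05)&(P[...,2]>.0735)&(P[...,2]<.079); q=P[m]
    s=circ(q[:,:2],0.0356); pk=P[(d<.02)]
    print(n,'rim n',m.sum(),'z',np.median(q[:,2]).round(4),'c',s.x[:2].round(4),'rms',np.sqrt(np.mean(s.fun**2)).round(4),'puck z',np.median(pk[:,2]).round(4))
    # table check + dot
    t=P[(d<.25)&(np.abs(P[...,2])<.008)]; print('   table z',np.median(t[:,2]).round(4))
    if n[0]=='w':
        g=cv2.GaussianBlur(I.mean(2).astype(np.uint8),(0,0),1).astype(float); x0,y0=proj(c,[*b0,.07])[0]
        mm=(np.hypot(u-x0,v-y0)<14); w=np.where(mm,np.clip(np.median(g[mm])-15-g,0,None),0)
        print('   dot',np.round([(w*u).sum()/w.sum(),(w*v).sum()/w.sum()],1),onz(c,[(w*u).sum()/w.sum(),(w*v).sum()/w.sum()],.07).round(4), 'n',(w>0).sum())
d0=np.array([.60,.28])
for n in('wd','wd2','scene','side'):
    c,P,I=L[n]; m=(np.abs(P[...,0]-d0[0])<.075)&(np.abs(P[...,1]-d0[1])<.07)&(P[...,2]>.035)&(P[...,2]<.075)&(I.mean(2)>110)
    q=P[m]
    for _ in range(6):
        A=np.c_[q[:,:2],np.ones(len(q))]; k=np.linalg.lstsq(A,q[:,2],rcond=None)[0]; r=q[:,2]-A@k; q=q[np.abs(r)<max(.0025,1.0*r.std())]
    rect=cv2.minAreaRect((q[:,:2]*1e3).astype(np.float32))
    print(n,'roof n',len(q),'slope',np.degrees(np.arctan(np.hypot(k[0],k[1]))).round(2),'az of rise',np.degrees(np.arctan2(k[1],k[0])).round(1),'rect',np.round(rect[0],1),np.round(rect[1],1),round(rect[2],2),'z@c',(k@[rect[0][0]/1e3,rect[0][1]/1e3,1]).round(4))
E
python3 m1.py
```

```text
wb rim n 998 z 0.0751 c [ 0.4917 -0.2331] rms 0.0016 puck z 0.07
   table z -0.0005
   dot [321.7 207.5] [[ 0.4918 -0.2334  0.07  ]] n 63
wb2 rim n 899 z 0.075 c [ 0.4916 -0.2329] rms 0.0016 puck z 0.0698
   table z -0.0005
   dot [287.4 247. ] [[ 0.4918 -0.2333  0.07  ]] n 72
scene rim n 103 z 0.0754 c [ 0.4943 -0.2311] rms 0.0043 puck z 0.0707
   table z 0.0006
side rim n 118 z 0.0759 c [ 0.4906 -0.2328] rms 0.0078 puck z 0.0721
   table z 0.0015
wd roof n 2239 slope 9.78 az of rise -172.1 rect [609.1 279.9] [72.5 88.2] 7.83 z@c 0.0546
wd2 roof n 2796 slope 9.76 az of rise -172.3 rect [607.2 279.8] [76.3 88. ] 8.17 z@c 0.055
scene roof n 660 slope 9.42 az of rise -174.0 rect [609.4 279.8] [78.6 88. ] 7.77 z@c 0.0559
side roof n 582 slope 9.9 az of rise -172.3 rect [606.5 277.6] [74.2 89.6] 7.95 z@c 0.0564
```

Basket: (0.4918, -0.2333), with the rim at 75 mm and puck at 70 mm as specified. Dock: yaw 7.9°, slope 9.8°. Next is the knob fit. Then I'll grasp along the leaning axis, stopping if the numbers disagree.

```bash
cat > m2.py <<'E'
from m1 import *
yaw=np.radians(7.9); s,cc=np.sin(np.radians(10)),np.cos(np.radians(10))
xd=np.array([np.cos(yaw),np.sin(yaw),0]); yd=np.array([-np.sin(yaw),np.cos(yaw),0]); ax=s*xd+[0,0,cc]; fx=np.cross(yd,ax)
print('--- knob')
def kn(names):
    Q=np.vstack([L[n][1][(np.hypot(L[n][1][...,0]-.615,L[n][1][...,1]-.282)<.05)&(L[n][1][...,2]>.078)&(L[n][1][...,2]<.2)&(L[n][2].max(2)<90)] for n in names])
    a,b,h=Q@fx,Q@yd,Q@ax; top=np.percentile(h,97)
    side=np.c_[a,b][(h<top-.006)&(h>top-.04)]
    r=least_squares(lambda p:np.hypot(*(side-p).T)-.018,side.mean(0),loss='soft_l1',f_scale=.001)
    T=r.x[0]*fx+r.x[1]*yd+top*ax
    print(names,len(Q),len(side),'rms',np.sqrt(np.mean(r.fun**2)).round(4),'grip',(T-.022*ax).round(4),'seat',(T-.092*ax).round(4))
for k in(['wd'],['wd2'],['scene'],['side'],['wd','wd2'],['wd','wd2','scene','side']): kn(k)
E
python3 m2.py | sed -n '/---/,$p'
```

```text
--- knob
['wd'] 1560 660 rms 0.0005 grip [0.6098 0.28   0.095 ] seat [0.5978 0.2783 0.026 ]
['wd2'] 1508 743 rms 0.0005 grip [0.6097 0.2801 0.0947] seat [0.5977 0.2784 0.0258]
['scene'] 302 180 rms 0.0017 grip [0.6102 0.2802 0.0977] seat [0.5982 0.2786 0.0287]
['side'] 442 269 rms 0.001 grip [0.6082 0.2772 0.0966] seat [0.5961 0.2755 0.0277]
['wd', 'wd2'] 3068 1410 rms 0.0005 grip [0.6098 0.28   0.0949] seat [0.5977 0.2783 0.0259]
['wd', 'wd2', 'scene', 'side'] 3812 1872 rms 0.001 grip [0.6099 0.2797 0.0953] seat [0.5978 0.2781 0.0264]
```

Every check agrees (seat z 25.9 mm against 26 expected). Now grasp, lift 2 mm and slide out.

```bash
cat > g.py <<'E'
from h import *
yaw=np.radians(7.9); s,cc=np.sin(np.radians(10)),np.cos(np.radians(10))
xd=np.array([np.cos(yaw),np.sin(yaw),0]); yd=np.array([-np.sin(yaw),np.cos(yaw),0]); ax=s*xd+[0,0,cc]; fx=np.cross(yd,ax)
G=np.array([.6098,.280,.0950]); R=np.c_[-fx,yd,-ax]
def st(k): print(k,round(arm.current_t(),2),np.round(arm.current_eef_pos(),4),'F',np.round(arm.current_contact_force(),1),'w',round(arm.current_grip_width(),4),'ff',np.round(arm.current_finger_force(),1))
E
python3 - <<'E'
from g import *
arm.move_pose(G+.12*ax,R); st('pre')
arm.servo_line(G+.001*ax,rate=.08); st('at')
effector.close(grasp_force=40); st('closed')
if not .033<arm.current_grip_width()<.039: raise SystemExit
arm.servo_line(G+.003*ax,rate=.02); st('lift')
arm.servo_line(G+.003*ax-.04*fx,rate=.06); st('mid')
if np.linalg.norm(arm.current_contact_force())<20:
    arm.servo_line(G+.003*ax-.105*fx,rate=.08); st('out')
save(cam('side'),'out')
E
```

```text
pre 8.04 [0.6305 0.2825 0.2133] F [-0.4 -0.   0.6] w 0.087 ff 0.0
at 9.68 [0.6103 0.2801 0.0965] F [ 0.5 -0.1  0.2] w 0.0869 ff 0.0
closed 10.58 [0.61   0.2799 0.096 ] F [ 0.6 -0.3 -0.4] w 0.0346 ff 40.0
lift 10.83 [0.6102 0.2801 0.0978] F [-0.5 -0.4 -3.9] w 0.035 ff 40.0
mid 11.65 [0.5715 0.2748 0.105 ] F [ 0.3  0.9 -3.4] w 0.0352 ff 40.0
out 12.61 [0.5083 0.2659 0.1162] F [ 0.1 -0.6 -2.6] w 0.0353 ff 40.0
```

View pics/out.png

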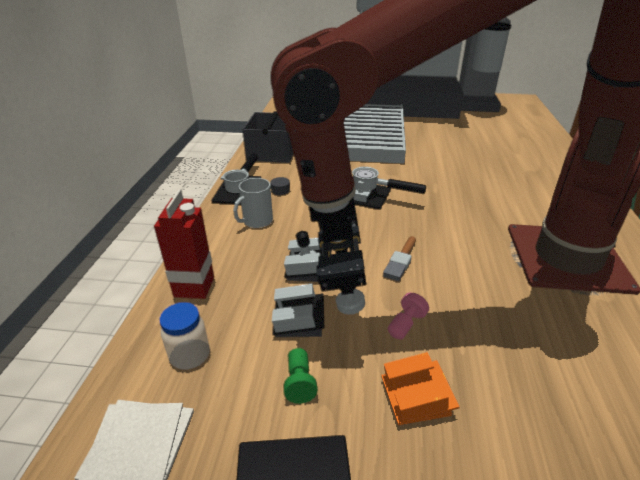

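The tamper is clear of the dock at side (350,300), gripped at 35 mm width. Next: lift, level it, carry it over the basket and check how it sits in the grip.

```bash
cat >> g.py <<'E'
RL=np.array([[-1.,0,0],[0,1,0],[0,0,-1]]); B=np.array([.4918,-.2333])
E
python3 - <<'E'
from g import *
import pickle
p=np.array(arm.current_eef_pos())
arm.servo_line(p+[0,0,.11],rate=.15)
arm.move_pose([*B,.26],RL); st('over')
arm.servo_line([*B,.19],rate=.1); arm.wait(.3); st('low')
print(np.array(arm.current_tool_rot()).round(4).tolist())
e=np.array(arm.current_eef_pos())
for n in('wrist','side','scene'):
    c=cam(n); pickle.dump(c,open('h_'+n+'.pkl','wb')); save(c,'h_'+n)
    v,u=np.mgrid[0:480,0:640]; P=bydepth(c,np.c_[u.ravel(),v.ravel()])
    m=(np.hypot(*(P[:,:2]-e[:2]).T)<.045)&(P[:,2]<e[2]-.03)&(P[:,2]>e[2]-.1); print(n,m.sum(),np.percentile(P[m,2]-e[2],[1,50,99]).round(4) if m.any() else '')
x=[]
for n in('wrist','side'):
    c=pickle.load(open('h_'+n+'.pkl','rb')); q=proj(c,[*e[:2],e[2]-.06])[0]; x0,y0=int(np.clip(q[0]-110,0,420)),int(np.clip(q[1]-110,0,260))
    x.append(cv2.resize(c['img'][y0:y0+220,x0:x0+220,::-1],(400,400),interpolation=cv2.INTER_CUBIC)); print(n,q,x0,y0)
cv2.imwrite('pics/hold.png',np.hstack(x))
E
```

```text
over 15.36 [ 0.4926 -0.2317  0.2598] F [ 0.2  0.6 -2.5] w 0.0349 ff 40.0
low 16.51 [ 0.492  -0.2333  0.1904] F [ 0.7 -0.1 -2.9] w 0.035 ff 40.0
[[-1.0, -0.0001, 0.0007], [-0.0001, 1.0, -0.0], [-0.0007, -0.0, -1.0]]
wrist 4863 [-0.0685 -0.052  -0.0481]
side 269 [-0.0684 -0.0514 -0.0313]
scene 335 [-0.0695 -0.0524 -0.0307]
wrist [319.81900456 272.88435991] 209 162
side [365.35144057 154.90439775] 255 44
```

View pics/hold.png

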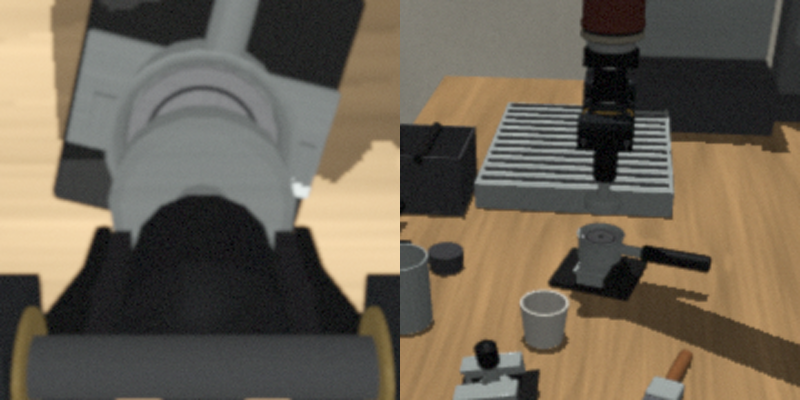

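The wrist view shows the tamper held near-upright, its steel base over the basket at crop (200,180). I'll quantify its tilt and centre from the wrist depth on the base.

```bash
cat > m3.py <<'E'
from g import *
import pickle
from scipy.optimize import least_squares
def tilt(c,e):
    v,u=np.mgrid[0:480,0:640]; P=bydepth(c,np.c_[u.ravel(),v.ravel()]); I=c['img'].reshape(-1,3).astype(int).max(1)
    Q=P[(np.hypot(*(P[:,:2]-e[:2]).T)<.04)&(P[:,2]<e[2]-.03)&(P[:,2]>e[2]-.085)&(I>75)]-e
    t=Q[(np.abs(Q[:,2]+.05)<.006)&(np.hypot(Q[:,0],Q[:,1])>.011)&(np.hypot(Q[:,0],Q[:,1])<.026)]
    for _ in range(6):
        A=np.c_[t[:,:2],np.ones(len(t))]; k=np.linalg.lstsq(A,t[:,2],rcond=None)[0]; r=t[:,2]-A@k; t=t[np.abs(r)<max(.0012,2*r.std())]
    ax=np.array([-k[0],-k[1],1]); ax/=np.linalg.norm(ax)
    s=Q[Q@ax<k[2]-.004]; f=least_squares(lambda p:np.linalg.norm(np.cross(s-[p[0],p[1],-.06],ax),axis=1)-.028,[0,0],loss='soft_l1',f_scale=.001)
    C=np.array([*f.x,-.06]); C=C+ax*((k[2]-.02)-C[2]+k[0]*C[0]+k[1]*C[1])/1
    print('top n',len(t),'rms',r.std().round(4),'z',k[2].round(4),'axis tilt deg x,y',np.degrees(ax[:2]).round(2),'side n',len(s),'rms',np.sqrt((f.fun**2).mean()).round(4),'underside centre rel TCP',C.round(4)); return ax,C
if __name__=='__main__': tilt(pickle.load(open('h_wrist.pkl','rb')),np.array([.492,-.2333,.1904]))
E
python3 m3.py
```

```text
top n 2912 rms 0.0006 z -0.0516 axis tilt deg x,y [-0.32  0.18] side n 625 rms 0.0003 underside centre rel TCP [ 0.0001  0.0001 -0.0716]
```

Tilt is under 0.4° and the base is centred to 0.1 mm, 71.6 mm below the TCP. Lowering with force checks.

Run:
```python
from g import *
arm.servo_line([*B,.150],rate=.06); st('above')
F0=arm.current_contact_force()[2]; z=.150
while z>.128:
    z-=.002 if z>.143 else .001
    arm.servo_line([*B,z],rate=.03); arm.wait(.1)
    F=np.array(arm.current_contact_force()); e=arm.current_eef_pos(); print(round(z,4),round(e[2],4),F.round(1))
    if F[2]-F0>9.0 or e[2]<.1358 or np.hypot(*F[:2])>12: break
arm.wait(.5); st('end')
```

```text
above 17.48 [ 0.4919 -0.2335  0.1502] F [ 0.5 -1.2 -3.8] w 0.0355 ff 40.0
0.148 0.1481 [-1.   0.3 -3.4]
0.146 0.146 [-0.5  0.6 -4.1]
0.144 0.144 [-0.2  0.2 -3.8]
0.142 0.142 [ 0.9  0.  -3.6]
0.141 0.1411 [-0.6 -0.7 -1. ]
0.14 0.1402 [ 0.9 -0.4  0.8]
0.139 0.1391 [ 1.  -0.8  1.2]
0.138 0.1381 [ 0.2 -0.7  2.9]
0.137 0.1371 [ 0.4 -0.5  3.2]
0.136 0.1361 [ 0.  -1.9  4.9]
0.135 0.1352 [ 0.1 -0.4  6.1]
end 21.82 [ 0.4919 -0.2334  0.1352] F [ 0.3 -1.1  5.8] w 0.0349 ff 40.0
```

Force on the puck is about 9.6 N at about 6 mm of travel, and the two agree. One wrist check for slip and level before handing in.

Run:
```python
from m3 import *
c=cam('wrist'); e=np.array(arm.current_eef_pos()); save(c,'fin'); 
v,u=np.mgrid[0:480,0:640]; P=bydepth(c,np.c_[u.ravel(),v.ravel()])-e
I=c['img'].reshape(-1,3).astype(int).max(1); r=np.hypot(P[:,0],P[:,1])
t=P[(r>.011)&(r<.026)&(np.abs(P[:,2]+.051)<.006)&(I>70)]
A=np.c_[t[:,:2],np.ones(len(t))]; k=np.linalg.lstsq(A,t[:,2],rcond=None)[0]
q=P[(r>.033)&(r<.0375)&(np.abs(P[:,2]+e[2]-.0755)<.003)]
print(len(t),'tilt',np.degrees(-k[:2]).round(2),'base top rel TCP',k[2].round(4),'rim z',np.median(q[:,2]+e[2]).round(4),'underside z',(e[2]+k[2]-.02).round(4))
cv2.imwrite('pics/finc.png',cv2.resize(c['img'][160:400,200:440,::-1],(480,480)))
```

```text
3347 tilt [-0.45  0.12] base top rel TCP -0.0517 rim z 0.0752 underside z 0.0635
```

View pics/finc.png

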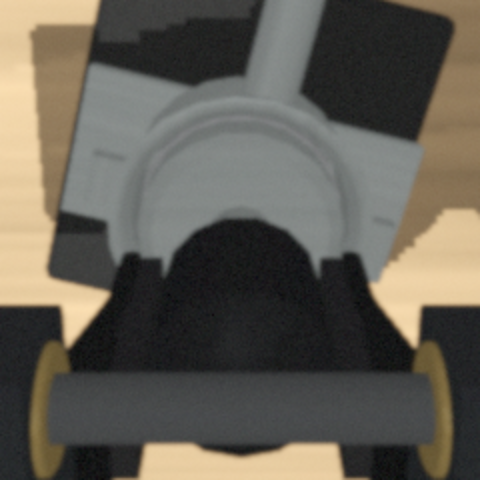

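The base sits concentric inside the rim (crop centre about (240,200)), level to 0.5°. Its underside is at 63.5 mm, so the puck is about 6.5 mm down. Handing in.

```bash
python3 -c "
from h import *
print(workorder.job_done(), arm.current_t())"
```

```text
the job is handed in; nothing more can be done
the job is handed in; nothing more can be done
```

The larger tamper is in the stand's basket, still gripped and level to 0.5°, with the puck about 6 mm down under roughly 9.6 N. I handed the job in at about 22 s; no pass or fail verdict came back.

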